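# Slide the serving board out to the marker and hold it

### The job

Slide the walnut serving board by its handle along the plywood riser, blade first, without lifting it, until its leading end hangs out level with the upright steel blade of the marker and the board sits square to the riser. So far out the board would tip over the riser's end, so keep holding it flat on the riser: the program finishes while still holding it. Leave the wooden ring, the inlaid block and the wax jar where they are.

Things in the scene. Friction and masses are not known exactly. Their poses are not given: they have to be found in the camera images.
- board: loose walnut serving board on the riser, 0.35 to 0.65 kg: blade 240 (its x) x 150 x 20 mm, corners rounded 25 mm; handle 36 wide, 20 thick, 110 mm long, in the middle of its rear end (-x). Origin: centre of the blade's underside; x points from handle to leading end. Balances 17 mm behind the origin: tips with over 137 mm overhang. Starts with 20 to 75 mm overhang, up to 0.12 rad out of square
- board_end (a point): middle of the board's leading end face (the end away from the handle), 120 mm ahead of the board's origin along its x, at half thickness (10 mm above the underside)
- board_handle (a point): a place to grip the handle: on its centre line, at half thickness, 175 mm behind the board's origin, 295 mm behind the leading end; fingers close across the 36 mm width, along the board's y. The riser's top lies under it all through the slide
- riser: fixed plywood bench riser, top 300 mm long (its x) by 200 mm wide (y), 60 mm above the table, hollow below. Origin: centre of its underside on the table; x points outward, the way the board slides, towards the end over which it hangs
- riser_edge (a point): middle of the top edge of the riser's outer end, over which the board hangs: 150 mm ahead of the riser's origin along its x, 60 mm above the table
- marker: fixed marker on the table beyond the riser's outer end (160 to 190 mm), 125 mm to either side of its centre line, clear of the board's path: wooden foot 30 (x) x 60 (y) x 28 mm high with an upright steel blade 3 mm thick (x), 30 mm wide (y), reaching 135 mm up. Origin: centre of its underside; axes parallel to the riser's, the blade's flat faces look along the slide
- marker_blade (a point): middle of the marker's steel blade, 70 mm above the table (the mid height of the board): the board's leading end must come as far out along the riser's x as this point
- ring: bystander: loose pale wooden ring, 68 mm across, 24 mm hole, 28 mm high, lying on the table on the other side of the board from the marker. Origin: centre of its underside
- block: bystander: loose walnut block 75 x 70 x 30 mm with a pale inlaid stripe, on the table beside the riser on the side away from the robot. Origin: centre of its underside
- wax: bystander: loose wax jar, 66 mm across, 50 mm high, on the table beside the riser on the side away from the robot. Origin: centre of its underside
Things that resemble listed ones, but are neither listed nor needed, are in the scene too. Several things look just like the marker: the one meant starts farthest to the robot's left.

How it is judged:
By the outcome, as a careful person would: the job done as asked, in the order asked, and still so for the second after the job is handed in, while the arm keeps its last pose, push and grip.
It also fails if it takes over 35 s, if anything falls off the work surface, if the arm or the gripper's body presses on something with over 40 N, if the wrist force passes 120 N, or if a joint passes its speed limit or range.

### The arm

A 6-joint arm with a two-finger parallel gripper is mounted at the origin on the work surface. World frame = base frame: x ahead of the robot, y to its left, z up, the work surface at z = 0. Lengths are in m, angles in rad, forces in N, time in s.
With the tool pointing down it reaches from about 0.375 to 0.9 m from the base axis. Payload 3.1 kg.
Tool frame: the origin (TCP) lies at the very end of the fingers, on their centre line; the grasp point (between the pads) lies 19 mm behind it; z points along the fingers, y is the line along which they close (so a half turn about z gives the same grasp; the last joint's range is limited). The gripper opens to 87 mm and grips with 3 to 60 N. Pads are 19 mm wide; open, the fingers measure 117 mm over their backs; the gripper's body (75 mm by 190 mm) begins 51 mm behind the grasp point.
Start: joints at [-1.349, 0.527, 1.433, -0, 1.181, -0.178], TCP at [0.243, -0.576, 0.223] pointing down, gripper open.
Joint ranges: [-3.08, 3.08], [-0.75, 2.2], [0.22, 2.44], [-1.43, 4.57], [0, 2.65], [-2.85, 2.85]. Speed limits (rad/s): [2.79, 2.79, 3.14, 3.14, 3.14, 3.14].

### API

Orientations are given as a unit quaternion [x, y, z, w].
In Python, from rig import robot gives the robot as it stands. The module is installed in compiled form; this text tells all that it offers.
- The arm moves only by the tool play_rows, never from a script. Its argument "steps" is one flat list of numbers, 5 for each row, row after row: the opening, from -1 (shut) to 1 (fully open), then the shift along the tool's x, y, z as a fraction of full scale, then the turn about the tool's z as a fraction of full scale. In form: [claw, tx, ty, tz, twist, claw, tx, ty, tz, twist, ...]. A call has exactly 10 rows; each row shifts and turns the commanded pose from where the row before left it, along the tool's axes as they then stand; what a row does not reach is not made up. Full scale, the value 1, is 0.03 m for a shift and 0.1 rad for a turn. A row lasts 1/10 s, in which the tool goes at most 50 mm and 8.59 degrees, less where a joint would pass 70% of its speed; a pose out of reach is approached as far as the arm can. A call with a number of a shift or a turn outside -1 to 1 is refused whole. A call with a gripper value outside its range is refused whole. The fingers move at their own pace and stop on an object; "grip_force" is the grip in N (left out, the last holds). Time passes only in rows, so rows that do not move let the fingers close, or fill a call up. It gives the time, the measured TCP pose, the force, the opening and the grip force at its end, in the units of the state.
- robot.get_obs(): the state, without advancing time (a new reading comes with each control period).
- robot.camera(name): name is "scene" or "side" or "wrist"; returns a dict with "image" (400x640x3 uint8, red, green, blue), "mtx" (3x3 intrinsics, pixels), "rvec" (rotation vector, rad) and "tvec" (3), from world to camera coordinates, as OpenCV has them. Camera axes: x right, y down, z forward; pixel columns grow to the right and rows downward; lengths in m; the calibration is good to about 2 mm. A picture is of the moment at which its call begins. There is no depth.
- robot.hand_in(): hands the job in; it is judged then, once.
The state is a dict: "time": time; "q": joint angles; "joint_velocities": joint speeds; "joint_torque": joint torques, N m; "position": TCP position; "tool_rot": TCP orientation; "ft_force": force on the tool from outside, world axes, zero at the start; "moment": the same for the moment, N m; "grip_width": finger opening in m; "grip_force": force on a finger pad.
Only numpy, scipy, OpenCV 4.12 (cv2) and the standard library are available. Lean on these libraries where they do the work, as an engineer would, in place of code of your own. Each camera call takes 0.05 s, during which the arm holds its last target. There are 200 camera calls.

## Working session

There is one attempt and no reset: what is moved stays moved. The work goes in short steps, Python scripts to look and compute and a tool call to move; the robot and the scene stay as the last step left them, time stands still between calls to the robot, and variables do not carry over. Pictures are saved under pics/ and viewed, at most 10 in all, crops included, and the job is handed in when it is done.

Besides the shell and the picture viewer there is one more tool, called after "Call:" as name(argument=value, ...), one argument or row to a line, values as JSON. play_rows: Moves the arm, as the interface text tells. Shift numbers are shares of 0.03 m and turn numbers shares of 0.1 rad, none past 1 either way. Its arguments: {"type":"object","properties":{"steps":{"type":"array"},"grip_force":{"type":"number"}},"required":["steps"]}

```bash
mkdir -p pics; cat > h.py <<'E'
import numpy as np, cv2, json
from rig import robot
def snap(n,f):
    c=robot.camera(n); cv2.imwrite(f'pics/{f}.png',c['image'][:,:,::-1])
    np.savez(f'pics/{f}.npz',**{k:c[k] for k in('mtx','rvec','tvec','image')})
def ray(f,uv,z):
    c=np.load(f'pics/{f}.npz'); R=cv2.Rodrigues(c['rvec'])[0]; t=c['tvec'].reshape(3)
    d=R.T@np.linalg.inv(c['mtx'])@np.array([uv[0],uv[1],1.]); o=-R.T@t
    return o+d*(z-o[2])/d[2]
def proj(f,P):
    c=np.load(f'pics/{f}.npz'); return cv2.projectPoints(np.array(P,float).reshape(-1,3),c['rvec'],c['tvec'],c['mtx'],None)[0].reshape(-1,2)
def crop(f,g,u0,v0,u1,v1,s):
    im=cv2.imread(f'pics/{f}.png')[v0:v1,u0:u1]; cv2.imwrite(f'pics/{g}.png',cv2.resize(im,None,fx=s,fy=s,interpolation=cv2.INTER_CUBIC))
E
python3 - <<'E'
from h import *
snap('scene','s0');snap('side','d0')
o=robot.get_obs();print(o)
for f in('s0','d0'):
    c=np.load(f'pics/{f}.npz');R=cv2.Rodrigues(c['rvec'])[0];print(-R.T@c['tvec'].reshape(3))
E
```

```text
{'time': 0.1, 'q': array([-1.34952056e+00,  5.28364400e-01,  1.43379681e+00, -7.60879550e-06,
        1.18140053e+00, -1.78507978e-01]), 'joint_velocities': array([ 0.00039435, -0.00259463, -0.00123928, -0.00048359, -0.0010663 ,
       -0.00016815]), 'joint_torque': array([-2.29868619e-04, -4.40985274e+01, -1.77151126e+01,  6.35863189e-02,
        5.34453092e-02, -6.21882032e-05]), 'position': array([ 0.24313262, -0.57504083,  0.2216677 ]), 'tool_rot': array([ 9.80087292e-01,  1.98564678e-01, -2.45690984e-05, -9.84241490e-04]), 'ft_force': array([-0.29385067,  0.08824217, -0.54878619]), 'moment': array([-0.00569912, -0.01647202,  0.01932374]), 'grip_force': 0.0, 'grip_width': 0.08651166944411753}
[ 1.04100083 -0.02145936  0.68233831]
[0.27920721 0.74020374 1.01906498]
```

View pics/s0.png

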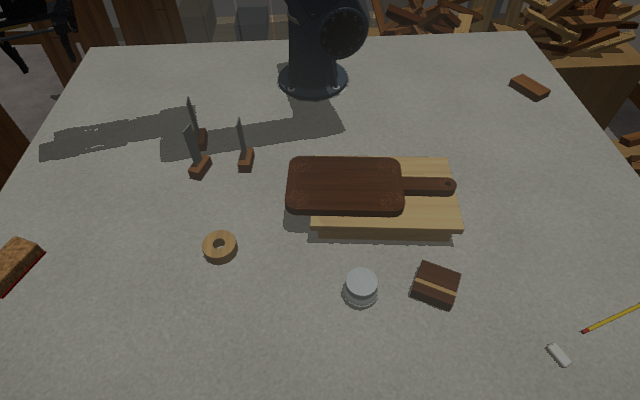

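View pics/d0.png

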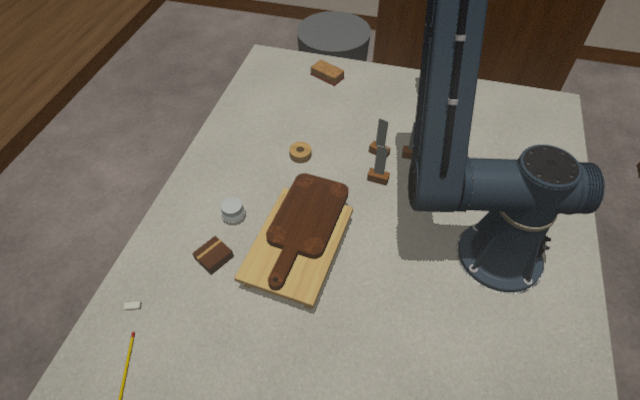

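Scene: the board's blade spans (288–404, 157–215) and its handle ends at (455,185). It slides to image left, which is -y. Marker lookalikes have their feet at (246,160), (200,167) and (201,140). Scene-image right is the robot's left, so I choose the one at (246,160), which should be (378,176) in the side view. I'll check it in a close crop.

```bash
python3 - <<'E'
from h import *
crop('s0','c1',175,85,475,245,2.66)
crop('d0','c2',220,110,430,310,2.9)
for n,a,b in(('M1',(246,170),(378,182)),('M2',(199,178),(379,154)),('M3',(201,150),(408,158))):print(n,ray('s0',a,0)[:2],ray('d0',b,0)[:2])
E
```

```text
M1 [ 0.36977014 -0.1750598 ] [ 0.34700787 -0.16307662]
M2 [ 0.38938061 -0.28557462] [ 0.36525841 -0.27649381]
M3 [ 0.29150624 -0.29478111] [ 0.27694244 -0.28281908]
```

View pics/c1.png

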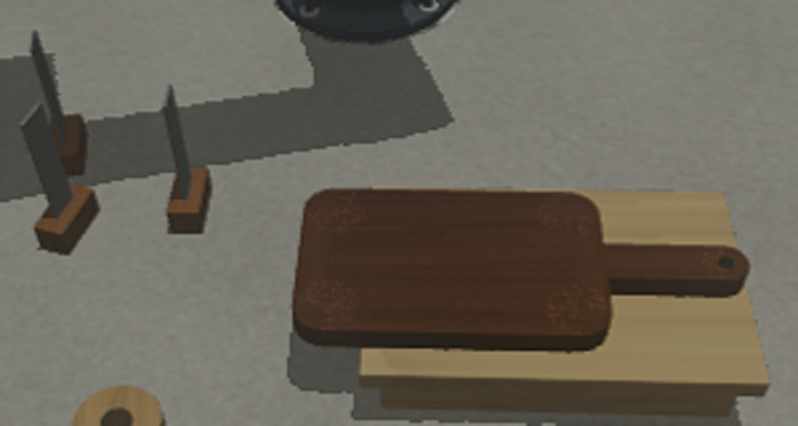

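View pics/c2.png

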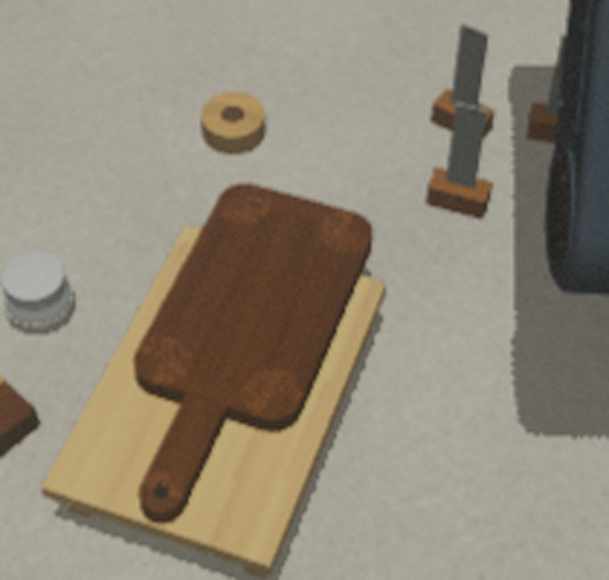

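c1 and c2 show three similar markers. The one nearest the riser, at c1 (187,210) and c2 (460,190), has its blade facing along the slide and is the farthest to the robot's left. Next I fit the poses.

```bash
cat > fit.py <<'E'
from h import *
from scipy.optimize import least_squares
s=lambda u,v:('s0',(175+u/2.66,85+v/2.66)); d=lambda u,v:('d0',(220+u/2.9,110+v/2.9))
def fit(obs,x0):
    # obs: ((img,uv), z, axis, value)
    W=[ray(*p,z)[:2] for p,z,_,_ in obs]
    def res(q):
        c,sn=np.cos(q[2]),np.sin(q[2]); R=np.array([[c,sn],[-sn,c]])
        return [(R@(w-q[:2]))[a]-v for w,(_,_,a,v) in zip(W,obs)]
    r=least_squares(res,x0); print(np.round(r.x,4),'res mm',np.round(r.fun*1e3,1)); return r.x
# riser: x=outward(-y world), y=world +x
C=lambda p,x,y:[(p,.06,0,x),(p,.06,1,y)]
ri=fit(C(s(361,378),.15,.1)+C(s(768,384),-.15,.1)+C(s(725,193),-.15,-.1)+C(d(186,228),.15,.1)+C(d(385,288),.15,-.1)+C(d(270,570),-.15,-.1)+C(d(44,490),-.15,.1),[.45,.05,-1.57])
L=lambda pts,a,v:[(p,.08,a,v) for p in pts]
bo=fit(L([s(301,220),s(296,305)],0,.12)+L([s(335,190),s(560,193)],1,-.075)+L([s(330,332),s(575,337)],1,.075)
 +L([d(255,186),d(345,212)],0,.12)+L([d(205,220),d(145,340)],1,.075),[.45,0,-1.57])
# marker: foot top z .028 corners
f=.028
C=lambda p,x,y:[(p,f,0,x),(p,f,1,y)]
print('foot')
fit([(p,f,a,v) for p,x,y in((s(168,199),.015,.03),(s(205,201),-.015,.03),(s(210,169),-.015,-.03),(d(431,171),.015,.03),(d(429,190),-.015,.03),(d(489,205),-.015,-.03),(d(491,183),.015,-.03)) for a,v in((0,x),(1,y))],[.35,-.17,-1.57])
np.savez('fit.npz',ri=ri,bo=bo)
E
python3 fit.py
```

```text
[ 0.5014  0.1353 -1.6613] res mm [ 0.6  4.9  5.4  0.9  3.4  3.1 -3.7 -3.2 -6.2  0.3 -0.2 -1.   0.6 -5. ]
[ 0.4958  0.0528 -1.6479] res mm [ 3.1 -0.1  0.8  1.9  0.3  1.8 -0.3 -2.6 -1.3 -3.5]
foot
[ 0.3456 -0.1687 -1.6424] res mm [  4.9 -11.8   1.3  -9.5   2.2   8.8  -5.6   6.   -0.9   1.   -0.5   0.2
  -1.5   5.4]
```

Call:
play_rows(
  steps=[1, 0, 0, -0.4, -1, 1, 0, 0, -0.4, -1, 1, 0, 0, -0.4, -1, 1, 0, 0, -0.4, -1, 1, 0, 0, -0.4, -1, 1, 0, 0, -0.4, -1, 1, 0, 0, -0.4, -1, 1, 0, 0, -0.4, -1, 1, 0, 0, -0.4, -1, 1, 0, 0, -0.4, -1],
  grip_force=10,
)

```text
time: 1.1
position: [0.2432, -0.5753, 0.3424]
tool_rot: [0.764, 0.646, 0.0, -0.001]
ft_force: [0.1, 0.5, 0.9]
grip_width: 0.087
grip_force: 0.0
```

```bash
cat >> h.py <<'E'
from scipy.spatial.transform import Rotation as Ro
def st(target=None):
    o=robot.get_obs(); R=Ro.from_quat(o['tool_rot']).as_matrix()
    print('t',o['time'],'pos',np.round(o['position'],4),'yawx',np.round(np.arctan2(R[1,0],R[0,0]),4),'zax',np.round(R[:,2],3),'F',np.round(o['ft_force'],1),'w',round(o['grip_width'],4),o['grip_force'],'q',np.round(o['q'],2))
    if target is not None: print('tool delta/0.03',np.round(R.T@(np.array(target)-o['position'])/.03,2))
E
python3 -c "
from h import *
st([.44,-.09,.34])
snap('wrist','w0');c=np.load('pics/w0.npz');R=cv2.Rodrigues(c['rvec'])[0];print(-R.T@c['tvec'].reshape(3),R[2],c['mtx'])"
```

```text
t 1.1 pos [ 0.2432 -0.5753  0.3424] yawx 1.4039 zax [-0.     0.001 -1.   ] F [0.1 0.5 0.9] w 0.087 0.0 q [-1.35  0.42  1.28  0.    1.45 -1.18]
tool delta/0.03 [17.04  3.78  0.1 ]
[ 0.25619853 -0.5054217   0.50581238] [-0.04371874 -0.25785732 -0.96519339] [[330.33520259   0.         325.27243297]
 [  0.         330.33520259 203.00812362]
 [  0.           0.           1.        ]]
```

Call:
play_rows(
  steps=[1, 0.92, 0.18, 0, 0, 1, 0.92, 0.18, 0, 0, 1, 0.92, 0.18, 0, 0, 1, 0.92, 0.18, 0, 0, 1, 0.92, 0.18, 0, 0, 1, 0.92, 0.18, 0, 0, 1, 0.92, 0.18, 0, 0, 1, 0.92, 0.18, 0, 0, 1, 0.92, 0.18, 0, 0, 1, 0.92, 0.18, 0, 0],
)

```text
time: 2.15
position: [0.3435, -0.3114, 0.3419]
tool_rot: [0.766, 0.643, 0.0, -0.001]
ft_force: [0.4, 0.7, -0.4]
grip_width: 0.0869
grip_force: 0.0
```

Call:
play_rows(
  steps=[1, 0.92, 0.18, 0, -0.3, 1, 0.92, 0.18, 0, -0.3, 1, 0.92, 0.18, 0, -0.3, 1, 0.92, 0.18, 0, 0, 1, 0.92, 0.18, 0, 0, 1, 0.92, 0.18, 0, 0, 1, 0.92, 0.18, 0, 0, 1, 0.92, 0.18, 0, 0, 1, 0.92, 0.18, 0, 0, 1, 0, 0, 0, 0],
)

```text
time: 3.15
position: [0.4166, -0.068, 0.342]
tool_rot: [0.734, 0.679, 0.0, -0.001]
ft_force: [0.0, -0.9, -0.1]
grip_width: 0.0871
grip_force: 0.0
```

```bash
python3 -c "
from h import *
st([.509,.227,.34])
snap('wrist','w1'); st()
crop('w1','w1c',0,0,640,400,1.25)"
```

```text
t 3.15 pos [ 0.4166 -0.068   0.342 ] yawx 1.4922 zax [-0.001  0.002 -1.   ] F [ 0.  -0.9 -0.1] w 0.0871 0.0 q [-0.43  0.1   1.73  0.    1.31 -0.35]
tool delta/0.03 [10.05  2.3   0.08]
t 3.2 pos [ 0.4165 -0.0695  0.3421] yawx 1.4918 zax [-0.001  0.    -1.   ] F [ 0.7 -0.1  0. ] w 0.0873 0.0 q [-0.43  0.1   1.73 -0.    1.31 -0.35]
```

View pics/w1c.png

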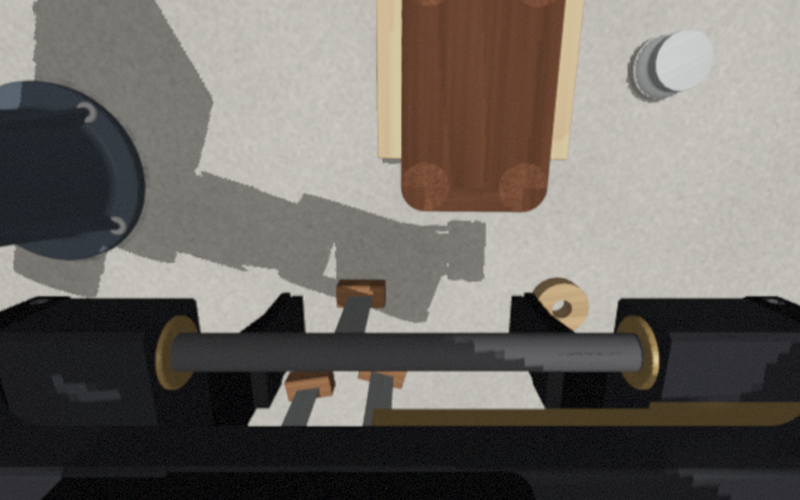

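w1c shows the board's leading end at row 210, the riser's end at row 158 (columns 378–568) and the chosen marker's foot at (361,293). I'll enlarge it.

```bash
python3 -c "
from h import *
crop('w1','w1d',258,110,468,262,3.8)"
```

```text
(no output)
```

View pics/w1d.png

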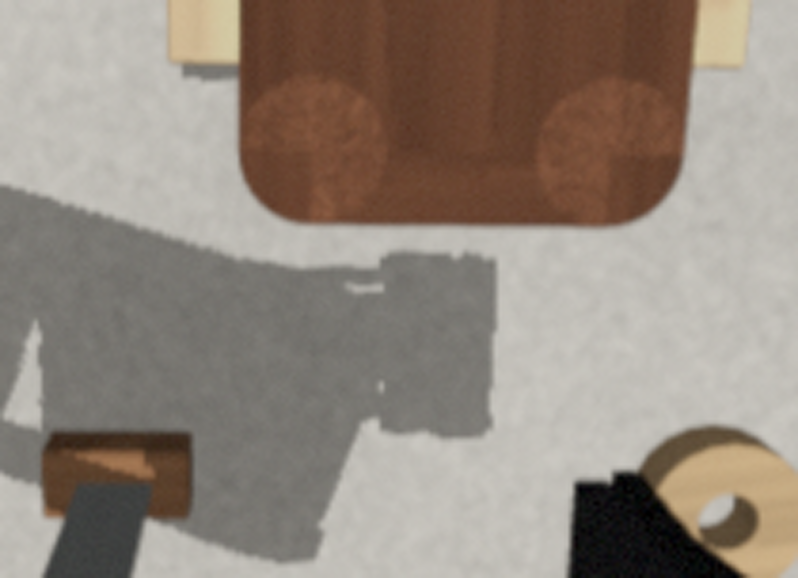

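```bash
cat > fit2.py <<'E'
import io,contextlib
with contextlib.redirect_stdout(io.StringIO()): from fit import *
w=lambda u,v:('w1',(258+u/3.8,110+v/3.8)); W=lambda u,v:('w1',(u/1.25,v/1.25))
ri=fit([(w(170,63),.06,0,.15),(w(235,64),.06,0,.15),(w(700,67),.06,0,.15),(w(745,68),.06,0,.15),(w(169,40),.06,1,-.1),(W(377,5),.06,1,-.1),(w(747,40),.06,1,.1),(W(582,5),.06,1,.1)],ri)
bo2=fit(L([w(310,223),w(600,226)],0,.12)+L([w(240,60),W(401,5)],1,-.075)+L([w(695,25),W(566,5)],1,.075),bo)
mk=fit([(w(u,v),f,a,k) for u,v,x,y in((44,449,-.015,-.03),(191,449,-.015,.03),(189,519,.015,.03),(44,517,.015,-.03)) for a,k in((0,x),(1,y))],[.35,-.17,-1.62])
b=ray(*w(114,486),f); print('blade base',b)
def X(p):
    c,s_=np.cos(ri[2]),np.sin(ri[2]); d_=np.array(p)[:2]-ri[:2]; return np.array([c*d_[0]+s_*d_[1],-s_*d_[0]+c*d_[1]])
e=lambda q:q[:2]+.12*np.array([np.cos(q[2]),np.sin(q[2])])
print('in riser: mk',X(mk),'blade',X(b)+[.0015,0],'end',X(e(bo2)),X(e(bo)),'dyaw',bo2[2]-ri[2])
for n,q in(('bo2',bo2),('bo',bo)): print(n,'handle',q[:2]-.175*np.array([np.cos(q[2]),np.sin(q[2])]),'yawx',q[2]+np.pi)
E
python3 fit2.py
```

```text
[ 0.5032  0.1294 -1.6541] res mm [-0.3 -0.   0.   0.3  0.7  1.3 -0.3 -1.7]
[ 0.4966  0.0475 -1.6571] res mm [-0.1  0.1  0.5 -0.7 -0.4  0.7]
[ 0.3526 -0.1765 -1.6624] res mm [ 0.5  0.8 -0.3 -0.  -0.1 -0.8 -0.1 -0. ]
blade base [ 0.35126634 -0.17739675  0.028     ]
in riser: mk [ 0.31742995 -0.12468452] blade [ 0.31990457 -0.1259239 ] end [ 2.02222825e-01 -1.83669181e-04] [ 0.19695445 -0.00026359] dyaw -0.003008805369815848
bo2 handle [0.51165009 0.22182873] yawx 1.4845294183237816
bo handle [0.50931372 0.22730613] yawx 1.4936951473324391
```

Call:
play_rows(
  steps=[1, 0.99, 0.24, 0, 0.05, 1, 0.99, 0.24, 0, 0, 1, 0.99, 0.24, 0, 0, 1, 0.99, 0.24, 0, 0, 1, 0.99, 0.24, 0, 0, 1, 0.99, 0.24, 0, 0, 1, 0.99, 0.24, 0, 0, 1, 0.99, 0.24, 0, 0, 1, 0.99, 0.24, 0, 0, 1, 0.99, 0.24, 0, 0],
)

```text
time: 4.2
position: [0.5147, 0.2188, 0.342]
tool_rot: [0.738, 0.675, -0.0, 0.0]
ft_force: [-0.6, 0.2, 0.0]
grip_width: 0.0871
grip_force: 0.0
```

Call:
play_rows(
  steps=[1, 0, 0, 0, 0, 1, 0, 0, 0.7, 0, 1, 0, 0, 0.8, 0, 1, 0, 0, 0.8, 0, 1, 0, 0, 0.8, 0, 1, 0, 0, 0.8, 0, 1, 0, 0, 0.7, 0, 1, 0, 0, 0.7, 0, 1, 0, 0, 0.7, 0, 1, 0, 0, 0, 0],
)

```text
time: 5.2
position: [0.5118, 0.2167, 0.1597]
tool_rot: [0.738, 0.675, -0.003, -0.002]
ft_force: [-1.2, -0.0, -0.0]
grip_width: 0.087
grip_force: 0.0
```

```bash
python3 -c "
from h import *
st([.5117,.222,.067])
snap('wrist','w2')"
```

```text
t 5.2 pos [0.5118 0.2167 0.1597] yawx 1.4827 zax [-0.007 -0.002 -1.   ] F [-1.2 -0.  -0. ] w 0.087 0.0 q [ 0.2   0.52  1.66 -0.    0.96  0.29]
tool delta/0.03 [0.18 0.   3.09]
```

View pics/w2.png

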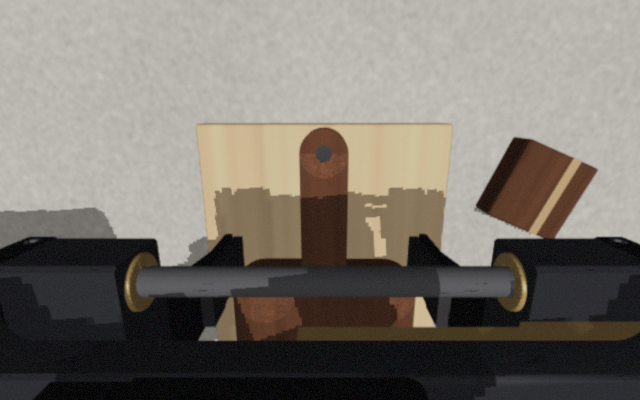

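w2 shows the handle centred between the open fingers, with its tip at (323,127) and the block well clear at (537,187). Now I descend.

Call:
play_rows(
  steps=[1, 0.18, 0, 0.6, 0, 1, 0, 0, 0.6, 0, 1, 0, 0, 0.6, 0, 1, 0, 0, 0.5, 0, 1, 0, 0, 0.4, 0, 1, 0, 0, 0.2, 0, 1, 0, 0, 0.1, 0, 1, 0, 0, 0, 0, 1, 0, 0, 0, 0, 1, 0, 0, 0, 0],
)

```text
time: 6.25
position: [0.5149, 0.2245, 0.0732]
tool_rot: [0.737, 0.676, 0.001, 0.0]
ft_force: [0.3, -0.0, -0.5]
grip_width: 0.0873
grip_force: 0.0
```

```bash
python3 -c "
from h import *
st([.5117,.222,.063])
print(ray('w2',(323,127),.08),'expect',ray('w1',(0,0),.08)*0+[.4966+.23*.0862,.0475+.23*.9963,.08])"
```

```text
t 6.25 pos [0.5149 0.2245 0.0732] yawx 1.4849 zax [ 0.001  0.    -1.   ] F [ 0.3 -0.  -0.5] w 0.0873 0.0 q [ 0.21  0.66  1.71 -0.    0.77  0.3 ]
tool delta/0.03 [-0.09 -0.1   0.34]
[0.51610933 0.2778463  0.08      ] expect [0.516426 0.276649 0.08    ]
```

Call:
play_rows(
  steps=[1, -0.05, -0.1, 0.15, 0, 1, 0, 0, 0.15, 0, 1, 0, 0, 0, 0, -1, 0, 0, 0, 0, -1, 0, 0, 0, 0, -1, 0, 0, 0, 0, -1, 0, 0, 0, 0, -1, 0, 0, 0, 0, -1, 0, 0, 0, 0, -1, 0, 0, 0, 0],
  grip_force=40,
)

```text
time: 7.25
position: [0.5113, 0.2231, 0.0636]
tool_rot: [0.737, 0.676, 0.0, 0.0]
ft_force: [0.7, -0.9, -0.3]
grip_width: 0.039
grip_force: 0.0
```

```bash
python3 -c "
from h import *
st()"
```

```text
t 7.25 pos [0.5113 0.2231 0.0636] yawx 1.4848 zax [ 0.  0. -1.] F [ 0.7 -0.9 -0.3] w 0.039 0.0 q [0.21 0.67 1.73 0.   0.74 0.3 ]
```

Call:
play_rows(
  steps=[-1, 0, 0, 0, 0, -1, 0, 0, 0, 0, -1, 0, 0, 0, 0, -1, 0, 0, 0.03, 0, -1, 0, 0, 0, 0, -1, 0, 0, 0, 0, -1, -0.1, 0, 0, 0, -1, -0.2, 0, 0, 0, -1, -0.2, 0, 0, 0, -1, 0, 0, 0, 0],
)

```text
time: 8.25
position: [0.5108, 0.2085, 0.0635]
tool_rot: [0.737, 0.676, 0.001, 0.0]
ft_force: [-0.3, 2.3, 5.4]
grip_width: 0.0357
grip_force: 40.0
```

```bash
python3 -c "
from h import *
st()"
```

```text
t 8.25 pos [0.5108 0.2085 0.0635] yawx 1.4836 zax [ 0.002  0.001 -1.   ] F [-0.3  2.3  5.4] w 0.0357 40.0115829706192 q [0.18 0.67 1.74 0.   0.73 0.27]
```

Call:
play_rows(
  steps=[-1, -0.2, 0, 0, 0, -1, -0.35, 0, 0, 0, -1, -0.4, 0, 0, 0, -1, -0.4, 0, 0, 0, -1, -0.4, 0, 0, 0, -1, -0.4, 0, 0, 0, -1, -0.35, 0, 0, 0, -1, -0.2, 0, 0, 0, -1, -0.1, 0, 0, 0, -1, 0, 0, 0, 0],
)

```text
time: 9.25
position: [0.5036, 0.1246, 0.0635]
tool_rot: [0.737, 0.676, 0.001, 0.0]
ft_force: [-0.0, 2.9, 7.4]
grip_width: 0.0358
grip_force: 40.0
```

```bash
python3 -c "
from h import *
st()
snap('scene','s1');snap('side','d1');snap('wrist','w3'); st()
crop('s1','s1c',190,100,390,250,4)
crop('d1','d1c',230,100,410,235,4.4)"
```

```text
t 9.25 pos [0.5036 0.1246 0.0635] yawx 1.4835 zax [ 0.002  0.001 -1.   ] F [-0.   2.9  7.4] w 0.0358 40.01386642456055 q [0.03 0.64 1.83 0.   0.67 0.11]
t 9.4 pos [0.5035 0.1246 0.0635] yawx 1.484 zax [ 0.002  0.    -1.   ] F [-0.2  2.3  7.6] w 0.0353 40.01885175704956 q [0.03 0.64 1.83 0.   0.67 0.11]
```

View pics/s1c.png

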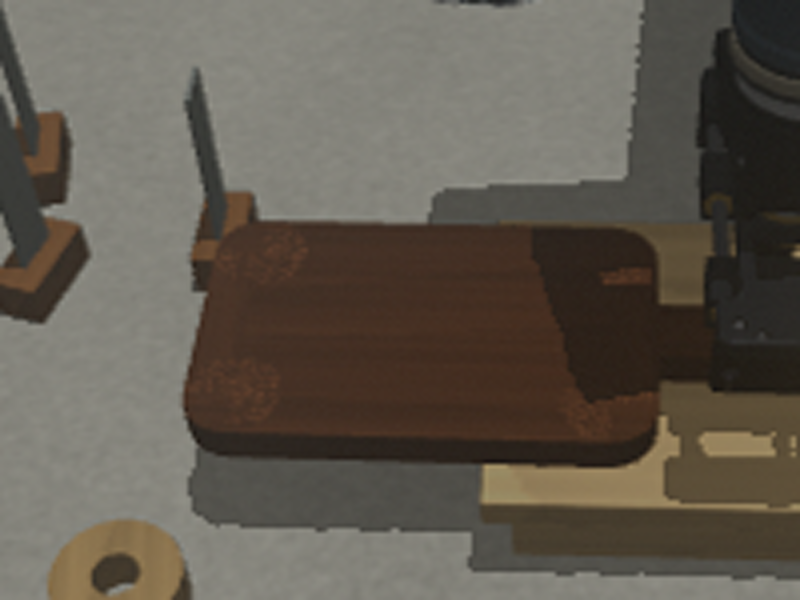

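View pics/d1c.png

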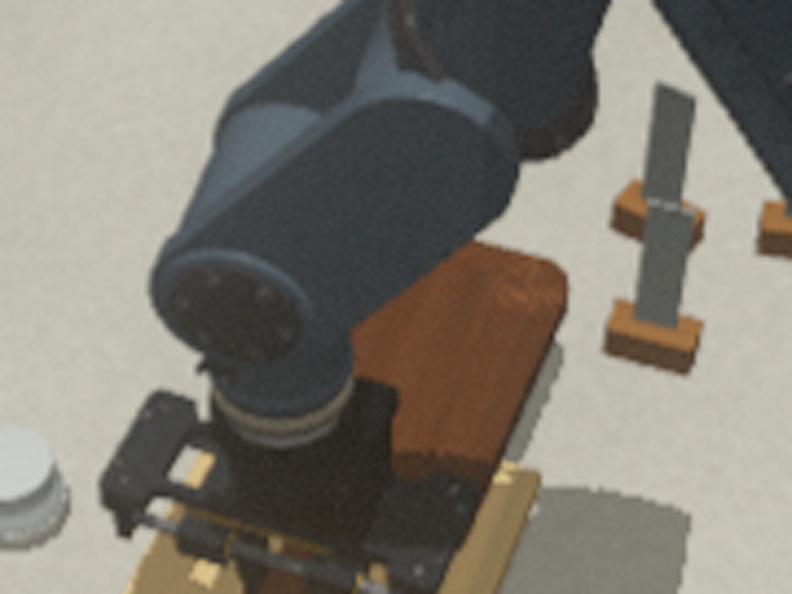

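s1c shows the board's leading end along (212,270)–(188,395), still short of the blade, whose base is at (217,238) and tip at (195,70). In d1c the chosen marker's foot is at (653,335), undisturbed. I'll work out the remaining distance from both views.

```bash
cat > chk.py <<'E'
import io,contextlib
with contextlib.redirect_stdout(io.StringIO()): from fit2 import *
a=lambda u,v:('s1',(190+u/4,100+v/4)); g=lambda u,v:('d1',(230+u/4.4,100+v/4.4))
print('board end scene',[np.round(X(ray(*a(*p),.08)),4) for p in((208,290),(198,345),(190,385))])
print('board end side',[np.round(X(ray(*g(*p),.08)),4) for p in((490,245),(535,256))])
print('riser edge scene (z.06)',X(ray(*a(483,500),.06)),'side',X(ray(*g(540,478),.06)))
def P(x,y,z):
    c,s_=np.cos(ri[2]),np.sin(ri[2]); return [ri[0]+c*x-s_*y,ri[1]+s_*x+c*y,z]
for x in(.3155,.3185,.3215):
    q=np.array([P(x,-.11,.028),P(x,-.11,.135),P(x,-.14,.135)]); print(x,'s',((proj('s1',q)-[190,100])*4).round(0).tolist(),'d',((proj('d1',q)-[230,100])*4.4).round(0).tolist())
E
python3 chk.py
```

```text
board end scene [array([ 0.2975, -0.0232]), array([0.2964, 0.0159]), array([0.296 , 0.0429])]
board end side [array([ 0.2943, -0.019 ]), array([ 0.2948, -0.0491])]
riser edge scene (z.06) [0.14588937 0.09641385] side [ 0.13954588 -0.10234631]
0.3155 s [[216.0, 244.0], [184.0, 103.0], [193.0, 68.0]] d [[628.0, 313.0], [644.0, 195.0], [691.0, 207.0]]
0.3185 s [[211.0, 244.0], [178.0, 103.0], [188.0, 67.0]] d [[630.0, 309.0], [645.0, 192.0], [693.0, 204.0]]
0.3215 s [[206.0, 244.0], [173.0, 103.0], [182.0, 67.0]] d [[631.0, 306.0], [647.0, 189.0], [694.0, 201.0]]
```

Call:
play_rows(
  steps=[-1, -0.1, 0, 0, -0.03, -1, -0.15, 0, 0, 0, -1, -0.15, 0, 0, 0, -1, -0.1, 0, 0, 0, -1, -0.05, 0, 0, 0, -1, -0.05, 0, 0, 0, -1, 0, 0, 0, 0, -1, 0, 0, 0, 0, -1, 0, 0, 0, 0, -1, 0, 0, 0, 0],
)

```text
time: 10.4
position: [0.502, 0.1072, 0.0635]
tool_rot: [0.736, 0.677, 0.001, 0.0]
ft_force: [0.7, 4.2, 7.2]
grip_width: 0.0359
grip_force: 40.0
```

```bash
python3 -c "
from h import *
st()
snap('scene','s2')
crop('s2','s2c',190,100,390,250,4)"
```

```text
t 10.4 pos [0.502  0.1072 0.0635] yawx 1.4869 zax [ 0.002  0.001 -1.   ] F [0.7 4.2 7.2] w 0.0359 40.00839293003082 q [-0.01  0.63  1.84  0.    0.66  0.07]
```

View pics/s2c.png

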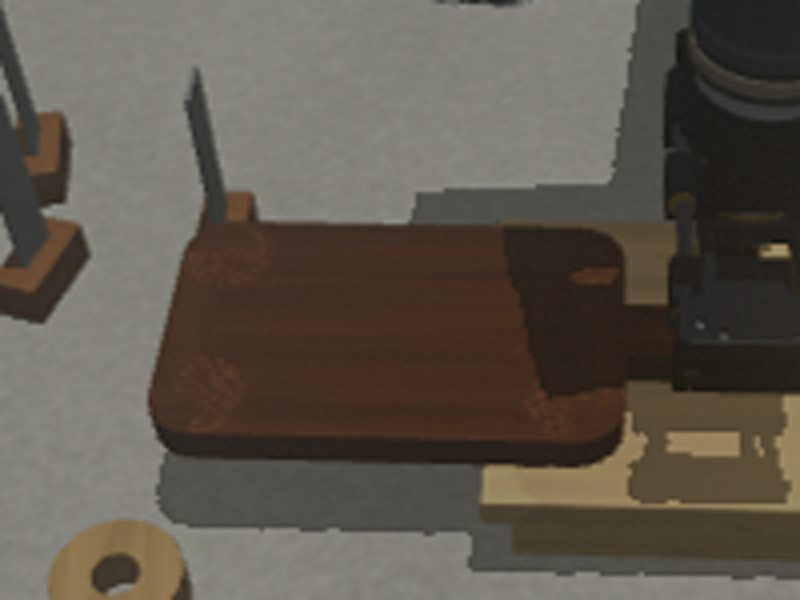

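s2c shows the leading end along (178,285)–(153,385), now in line with the blade. A sub-pixel check of reach and squareness follows.

```bash
cat > chk2.py <<'E'
import io,contextlib
with contextlib.redirect_stdout(io.StringIO()): from fit2 import *
im=cv2.cvtColor(np.load('pics/s2.npz')['image'],cv2.COLOR_RGB2GRAY).astype(float)
def cross(line,i0,lev):  # first subpixel downward crossing going from i0 up
    k=i0+np.where(line[i0:]<lev)[0][0]; return k-1+(line[k-1]-lev)/(line[k-1]-line[k])
def fl(Q,ax): Q=np.array(Q); return np.polyfit(Q[:,ax],Q[:,1-ax],1),Q.mean(0)
lev=80
E=[X(ray('s2',(cross(im[v],220,lev),v),.08)) for v in range(170,195)]
p,m=fl(E,1); print('end',m,'slope(rad)',p[0],'x at y=0',p[1])
S=[X(ray('s2',(u,cross(im[:,u],140,lev)),.08)) for u in range(250,310,3)]
p,m=fl(S,0); print('far side',m,'slope',p[0])
w3=[]
for f in('s2',):
    # blade: darkest column per row, centre
    for v in range(122,150,4):
        r=im[v,230:255]; wgt=np.clip(np.median(r)-15-r,0,None); print(v,round(230+(wgt*np.arange(25)).sum()/wgt.sum(),2),end=' | ')
def P(x,y,z):
    c,s_=np.cos(ri[2]),np.sin(ri[2]); return [ri[0]+c*x-s_*y,ri[1]+s_*x+c*y,z]
print()
for x in(.311,.314,.317): print(x,[proj('s2',P(x,-.125,z)).round(2).tolist() for z in(.05,.07,.09,.11)])
E
python3 chk2.py
```

```text
end [0.3166007  0.00418271] slope(rad) 0.008508664869527385 x at y=0 0.31656510874002747
far side [ 0.22541887 -0.08354405] slope 0.16575733125576528
122 238.63 | 126 238.45 | 130 239.35 | 134 240.08 | 138 240.94 | 142 241.92 | 146 242.83 | 
0.311 [[[245.29, 149.9]], [[243.92, 143.53]], [[242.5, 136.94]], [[241.04, 130.12]]]
0.314 [[[244.02, 149.88]], [[242.63, 143.51]], [[241.19, 136.93]], [[239.71, 130.11]]]
0.317 [[[242.76, 149.86]], [[241.34, 143.5]], [[239.89, 136.91]], [[238.38, 130.09]]]
```

```bash
python3 -c "
from h import *
print(robot.hand_in())"
```

```text
the job is handed in; nothing more can be done
None
```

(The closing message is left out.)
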